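Press a food-sample box into the spring-loaded magazine until it latches

ROBOT

A 6-joint arm with a two-finger parallel gripper is mounted at the origin on the work surface; the furniture and walls round the work are solid. World frame = base frame: x ahead of the robot, y to its left, z up, the work surface at z = 0. Lengths are in m, angles in degrees, forces in N, time in s.
With the tool pointing down it reaches from about 0.35 to 0.875 m from the base axis. Payload 4.2 kg.
Tool frame: the origin (TCP) lies at the very end of the fingers, on their centre line; the grasp point (between the pads) lies 19 mm behind it; z points along the fingers, x is the direction in which the jaws open and shut, and the axes are right-handed (so a half turn about z gives the same grasp; the last joint's range is limited). The gripper opens to 87 mm and grips with 3 to 60 N. Pads are 19 mm wide; open, the fingers measure 117 mm over their backs; the gripper's body (75 mm by 190 mm) begins 51 mm behind the grasp point.
Start: joints at [14.817, 22.042, 0.453, 0, -68.411, -14.817], TCP at [0.625, 0, 0.223] pointing down, gripper open.
Joint ranges: [-179.83, 179.83], [-69.29, 118.12], [-61.27, 80.66], [-181.25, 117.63], [-171.15, -9.14], [-177.46, 177.46]. Speed limits (degrees/s): [159.86, 159.86, 180, 180, 180, 180].

INTERFACE

Orientations are given as a 3x3 rotation matrix whose columns are the frame's x, y, z axes.
In Python, from station import r gives the robot as it stands.
- The arm moves only by the tool move_arm, never from a script. Its argument "series" is a list that holds one entry, the list of rows, each a list of 7 numbers: the shift along the tool's x, y, z in cm, then the turn, a rotation vector about the tool's x, y, z in degrees, then the opening, from -1 (shut) to 1 (fully open). In form: [[[dx, dy, dz, wx, wy, wz, fingers], ...]]. A call has 1 to 12 rows; each row shifts and turns the commanded pose from where the row before left it, along the tool's axes as they then stand; what a row does not reach is not made up. A row lasts 1/8 s, in which the tool goes at most 62.5 mm and 10.7 degrees, less where a joint would pass 70% of its speed; a pose out of reach is approached as far as the arm can. A call is refused whole if a number of a shift passes 6.25 or a number of a turn 10.7, either way. A call with a gripper value outside its range is refused whole. The fingers move at their own pace and stop on an object; the grip force is fixed at half the most. Time passes only in rows, so rows that do not move let the fingers close. It gives the time, the measured TCP pose, the force and the opening at its end, in the units of the state.
- r.sense(): the state, without advancing time (a new reading comes with each control period).
- r.capture(name): name is "scene" or "side" or "wrist"; returns a dict with "color" (480x640x3 uint8, blue, green, red), "fx", "fy", "cx", "cy" (pixels), "D" ([k1, k2, p1, p2, k3] as OpenCV has them; the pictures are not rectified), "rvec" (rotation vector, rad) and "tvec" (3), from world to camera coordinates, as OpenCV has them; the wrist camera has in their place "tool_from_camera" (4x4, takes a point from camera to tool coordinates, whose origin is the TCP and whose axes are the tool frame's). Camera axes: x right, y down, z forward; pixel columns grow to the right and rows downward; lengths in m; the calibration is good to about 2 mm. A picture is of the moment at which its call begins: read the wrist's pose just before it. There is no depth.
- r.finish_job(): hands the job in, once; it reports no verdict.
The state is a dict: "time_s": time; "joints": joint angles; "joint_velocities": joint speeds; "effort": joint torques, N m; "tcp_pos": TCP position; "ee_rot": TCP orientation; "wrist_force": force on the tool from outside, world axes, zero at the start; "moment": the same for the moment, N m; "gripper_width": opening from 0.0 (shut) to 1.0 (fully open).
Only numpy, scipy, OpenCV 4.12 (cv2) and the standard library are available. Lean on these libraries where they do the work, as an engineer would, in place of code of your own. Each camera call takes 0.05 s, during which the arm holds its last target.

TASK

Load the green-lidded food-sample box, lid up, into the mouth of the tilted spring-loaded sample magazine, on top of the blue-lidded box that is already in it, and press it straight down the column against the spring until both orange catches snap in over its lid. Let go and leave it latched there, without shifting the white-lidded box, kitchen timer or steel bowl.

Things in the scene. Friction and masses are not known exactly. Their poses are not given: they have to be found in the camera images.
- green_box: Loose food-sample box, green snap lid, 0.10 to 0.20 kg, standing upright. Origin: centre of its underside, z up. Body 62 mm wide (x -31 to 31), y -44 to 48, 40 mm high; lid 69 mm wide (x -34.5 to 34.5), y -48 to 52, z 38 to 46, nearly flat top; an 18 mm wide tab reaches y = -52. Grasp across x, at body or lid.
- column (a point): Fixed steel column, leaning 30 degrees towards the robot. Origin: on its axis at the catch plane (undersides of the catches), 140 mm up. z out of the mouth (push along -z), x along the slot's long side (rising, away from the robot), y across (level). Channel 107 (x) by 73 mm (y). A box goes in with its x along the column's y, either end first; latched, its underside is at z = -46 mm.
- mouth (a point): Mouth of the column: on the axis, 26 mm out from the catch plane, axes as the column's. Four corner angles guide the box; flared lips stand 14 mm out from here, to x 64, y 46 mm. Both long sides are open (x -39 to 39) down to 80 mm below here, so fingers may hold the box's long sides as it goes in. A loaded, unpressed box has its underside 14 to 26 mm below here.
- follower (a joint): Travel (m) of the follower with the blue-lidded box fixed on it: 0 up at rest (that lid's top at the catch plane), grows as pressed down, stop at 0.050. Spring about 5 N at 0 to 13 N at the stop. With the green box latched it reads about 0.046; press the lid 1 to 4 mm beyond the catch plane for the catches to snap in. Pressing takes up to about 16 N.
- catch_near (a joint): Orange sprung catch, 18 mm wide, in the column's end wall on the robot's side (m): 0 snapped in (nose reaches in to column x = -40 mm), grows to 0.018 as pushed outwards. Its top slope (22 mm high) lets a box push it aside from above with 1 to 3 N; its flat underside holds the lid down.
- catch_far (a joint): The same catch in the far end wall (nose to x = +40 mm in the column frame).
- magazine: Stand of the magazine, fixed to the worktop: steel foot plate 170 x 120 x 8 mm. Origin: on its underside, 10 mm in +x from its centre; x points away from the robot, opposite to the lean. The column's origin is 30 mm from it towards -x and 140 mm up.
- white_box: Bystander: loose sample box with a white lid, same size and frame as the green one. Leave it.
- timer: Bystander: loose wind-up kitchen timer, 63 mm across, 56 mm high, origin at its underside. Leave it.
- bowl: Bystander: loose steel bowl, 100 mm across, 42 mm high, origin at its underside. Leave it.

How it is judged (in metres and radians):
At the end, for the whole second after the job is handed in: Green-lidded box latched: underside 42.5 to 50 mm below the catch plane, within 9 mm along and 5 mm across the slot of the axis, parallel within 0.06 rad, follower down over 41 mm, both catches in to within 5 mm, box at rest (under 0.02 m/s) (x of green_box in the frame of column between -0.009 and 0.009 m and y of green_box in the frame of column between -0.005 and 0.005 m and z of green_box in the frame of column between -0.05 and -0.0425 m and angle between the z axis of green_box and the z axis of column, either way round below 0.06 rad and value of joint follower above 0.041 m and value of joint each of catch_near, catch_far below 0.005 m and linear speed of green_box below 0.02 m/s); the robot touches nothing.
It fails at once if the white-lidded box, kitchen timer or steel bowl is shifted by more than 30 mm (distance of any of white_box, timer, bowl from where it was at the start of the episode above 0.03 m).
It also fails if it takes over 48 s, if anything falls off the work surface, if the arm or the gripper's body presses on something with over 40 N, if the wrist force passes 120 N, or if a joint passes its speed limit or range.

## Working session

There is one attempt and no reset: what is moved stays moved. The work goes in short steps, Python scripts to look and compute and a tool call to move; the robot and the scene stay as the last step left them, time stands still between calls to the robot, and variables do not carry over. Pictures are saved under pics/ and viewed, and the job is handed in when it is done.

Besides the shell and the picture viewer there is one more tool, called after ">>>" by a JSON object that holds its "api" and its "payload". move_arm: Moves the arm, as the interface text tells. Its arguments: {"type":"object","properties":{"series":{"type":"array","items":{"type":"array","items":{"type":"array","items":{"type":"number"}}}}},"required":["series"]}

```bash
mkdir -p pics; ls; python3 - <<'E'
from station import r
import cv2,pickle
s=r.sense();print(s)
for n in ["scene","side","wrist"]:
    c=r.capture(n);pickle.dump((s,c),open(f"pics/{n}0.pkl","wb"));cv2.imwrite(f"pics/{n}0.png",c["color"])
    print(n,{k:v for k,v in c.items() if k!="color"})
E
```

```text
pics
{'time_s': 0.0, 'joints': array([ 1.48147908e+01,  2.20909069e+01,  3.79102806e-01, -2.97387304e-02,
       -6.84119648e+01, -1.48159620e+01]), 'joint_velocities': array([ 0.00676748,  0.0162175 , -0.0139578 ,  0.09856051,  0.05442319,
        0.01916575]), 'effort': array([ 5.69075401e-04, -3.90661991e+01,  1.87403029e+01,  4.22001421e+00,
        1.09914420e-02, -1.81494070e-04]), 'tcp_pos': array([6.24385407e-01, 3.76214390e-07, 2.21451519e-01]), 'ee_rot': array([[-9.99997532e-01,  2.11838298e-04, -2.21172357e-03],
       [ 2.12028467e-04,  9.99999974e-01, -8.57479753e-05],
       [ 2.21170535e-03, -8.62167120e-05, -9.99997550e-01]]), 'wrist_force': array([0.05186207, 0.26896297, 0.01057216]), 'moment': array([0.00275867, 0.06556776, 0.06560179]), 'gripper_width': 1.0003575371281734}
scene {'fx': 497.1295137303985, 'fy': 497.1295137303985, 'cx': 313.24577949581703, 'cy': 242.73361597792365, 'D': array([-0.06019913,  0.        ,  0.        ,  0.        ,  0.        ]), 'rvec': array([ 2.30815163, -0.69904313,  0.27189044]), 'tvec': array([-0.33620171,  0.30996374,  1.25432254])}
side {'fx': 552.9007614578959, 'fy': 552.9007614578959, 'cx': 317.14185838697836, 'cy': 240.58661136691467, 'D': array([0.03733008, 0.        , 0.        , 0.        , 0.        ]), 'rvec': array([ 0.08593515,  2.57682042, -1.74984764]), 'tvec': array([0.44366572, 0.08437431, 1.36790646])}
wrist {'fx': 385.666098566846, 'fy': 385.666098566846, 'cx': 320.1208152717044, 'cy': 230.12429288034537, 'D': array([-0.06275772,  0.        ,  0.        ,  0.        ,  0.        ]), 'tool_from_camera': array([[ 9.99999996e-01,  5.94228030e-05,  6.27134367e-05,
         1.32551903e-03],
       [-7.43185150e-05,  9.61814505e-01,  2.73702124e-01,
        -7.43392768e-02],
       [-4.40545457e-05, -2.73702128e-01,  9.61814506e-01,
        -1.63743180e-01],
       [ 0.00000000e+00,  0.00000000e+00,  0.00000000e+00,
         1.00000000e+00]])}
```

View pics/scene0.png

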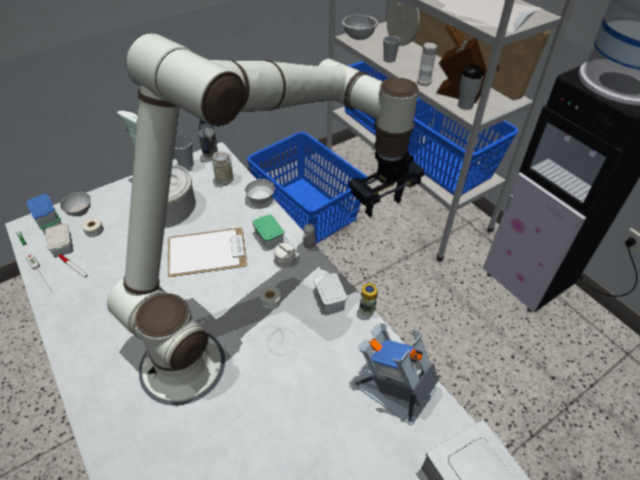

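View pics/side0.png

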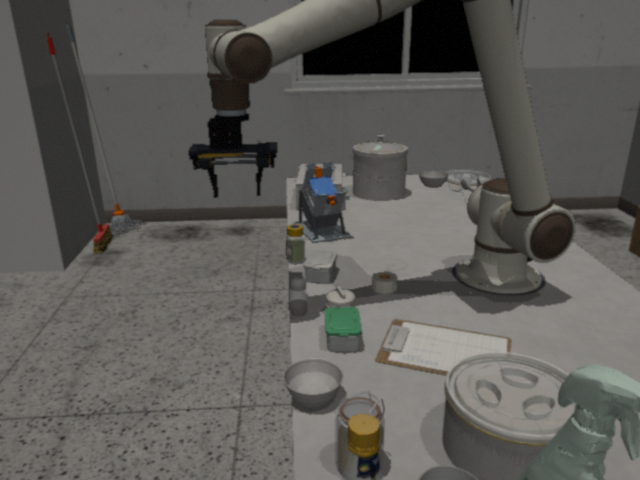

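View pics/wrist0.png

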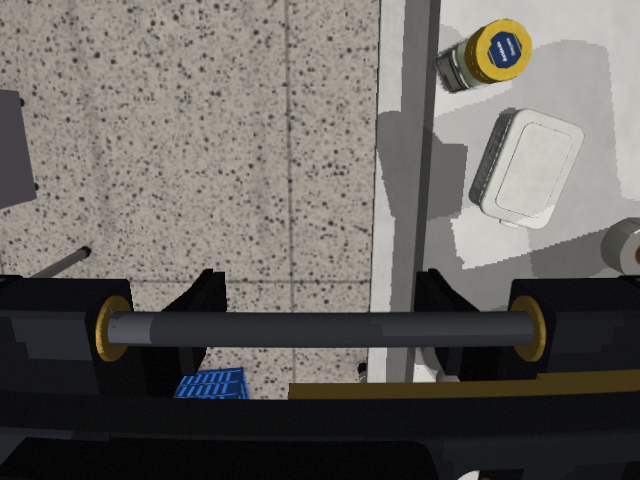

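The scene view shows the green box at (268,230), the white box at (330,288), the timer at (286,252), the bowl at (260,190) and the magazine at (395,360). In the side view, the green lid is at (343,320) and the magazine at (322,195). Next I'll measure these.

```bash
cat > h.py <<'E'
import numpy as np,cv2,pickle
from scipy.spatial.transform import Rotation as R
def cam(c,s=None):
    K=np.array([[c["fx"],0,c["cx"]],[0,c["fy"],c["cy"]],[0,0,1]])
    if "rvec" in c:
        Rm=cv2.Rodrigues(np.array(c["rvec"]))[0]; t=np.array(c["tvec"]); Rwc=Rm.T; o=-Rm.T@t
    else:
        T=np.array(c["tool_from_camera"]); Rt=np.array(s["ee_rot"])
        Rwc=Rt@T[:3,:3]; o=Rt@T[:3,3]+np.array(s["tcp_pos"])
    return K,np.array(c["D"]),Rwc,o
def rays(cm,px):
    K,D,Rwc,o=cm
    u=cv2.undistortPoints(np.array(px,float).reshape(-1,1,2),K,D).reshape(-1,2)
    d=np.c_[u,np.ones(len(u))]@Rwc.T
    return o,d/np.linalg.norm(d,axis=1)[:,None]
def onz(cm,px,z):
    o,d=rays(cm,px); return o+d*((z-o[2])/d[:,2])[:,None]
def onplane(cm,px,p,n):
    o,d=rays(cm,px); return o+d*(((p-o)@n)/(d@n))[:,None]
def proj(cm,P):
    K,D,Rwc,o=cm
    rv=cv2.Rodrigues(Rwc.T)[0]
    return cv2.projectPoints(np.array(P,float).reshape(-1,1,3),rv,-Rwc.T@o,K,D)[0].reshape(-1,2)
def tri(l):
    A=np.zeros((3,3));b=np.zeros(3);
    for cm,px in l:
        o,d=rays(cm,[px]);M=np.eye(3)-np.outer(d[0],d[0]);A+=M;b+=M@o
    p=np.linalg.solve(A,b)
    return p,[np.linalg.norm((np.eye(3)-np.outer(d,d))@(p-o)) for o,d in [(lambda q:(q[0],q[1][0]))(rays(cm,[px])) for cm,px in l]]
def load(n):
    s,c=pickle.load(open(f"pics/{n}.pkl","rb")); return s,c,cam(c,s)
def mask(img,lo,hi,minv=40,mins=100):
    h=cv2.cvtColor(img,cv2.COLOR_BGR2HSV); return cv2.inRange(h,(lo,mins,minv),(hi,255,255))
def blobs(m,amin=15):
    n,l,st,ce=cv2.connectedComponentsWithStats(m)
    return [(i,st[i,4],ce[i].round(1),st[i,:4]) for i in range(1,n) if st[i,4]>=amin],l
E
python3 - <<'E'
from h import *
for n in ["scene0","side0"]:
    s,c,cm=load(n); print(n,cm[3])
    for nm,a in dict(green=(55,85),blue=(100,118),orange=(5,17)).items():
        b,l=blobs(mask(c["color"],*a)); 
        print(nm,[(x[1],list(x[2]),list(x[3])) for x in b][:20])
    for nm,a in dict(green=(55,85)).items():
        b,l=blobs(mask(c["color"],*a),60)
        for x in b:
            cn=cv2.findContours((l==x[0]).astype(np.uint8),0,2)[0][0]
            rr=cv2.minAreaRect(onz(cm,cn.reshape(-1,2),0.046)[:,:2].astype(np.float32)); print(x[2],rr, cv2.boxPoints(rr))
    im=c["color"]
    b={"scene0":[(180,330,220,340),(310,430,340,460)],"side0":[(270,400,280,440),(140,250,270,370)]}[n]
    cv2.imwrite(f"pics/{n}crop.png",np.hstack([cv2.resize(im[a:b_,c_:d],(400,480),interpolation=cv2.INTER_CUBIC) for a,b_,c_,d in [(q[0],q[1],q[2],q[3]) for q in b]]))
E
```

```text
scene0 [-0.0652274  -0.70807257  1.12996141]
green [(np.int32(467), [np.float64(267.6), np.float64(227.5)], [np.int32(254), np.int32(215), np.int32(29), np.int32(26)]), (np.int32(25), [np.float64(47.8), np.float64(224.7)], [np.int32(41), np.int32(222), np.int32(14), np.int32(6)]), (np.int32(16), [np.float64(22.5), np.float64(240.5)], [np.int32(21), np.int32(238), np.int32(4), np.int32(6)])]
blue [(np.int32(271), [np.float64(619.9), np.float64(35.6)], [np.int32(602), np.int32(20), np.int32(38), np.int32(28)]), (np.int32(125), [np.float64(614.8), np.float64(58.8)], [np.int32(595), np.int32(44), np.int32(45), np.int32(26)]), (np.int32(287), [np.float64(368.3), np.float64(69.8)], [np.int32(348), np.int32(61), np.int32(40), np.int32(20)]), (np.int32(3477), [np.float64(436.8), np.float64(145.6)], [np.int32(407), np.int32(97), np.int32(62), np.int32(97)]), (np.int32(383), [np.float64(362.4), np.float64(118.4)], [np.int32(344), np.int32(105), np.int32(33), np.int32(30)]), (np.int32(1855), [np.float64(488.9), np.float64(153.4)], [np.int32(462), np.int32(120), np.int32(57), np.int32(74)]), (np
[... 2233 characters left out ...]
), np.int32(16)]), (np.int32(42), [np.float64(102.5), np.float64(235.6)], [np.int32(94), np.int32(227), np.int32(15), np.int32(16)]), (np.int32(43), [np.float64(634.4), np.float64(247.8)], [np.int32(630), np.int32(240), np.int32(10), np.int32(15)]), (np.int32(26), [np.float64(384.3), np.float64(276.3)], [np.int32(380), np.int32(275), np.int32(9), np.int32(4)]), (np.int32(57), [np.float64(382.7), np.float64(356.8)], [np.int32(377), np.int32(352), np.int32(11), np.int32(10)])]
[342.2 321.4] ((0.41132450103759766, 0.2755123972892761), (0.10360654443502426, 0.0639682412147522), 85.70355987548828) [[0.37554932 0.22625084]
 [0.4393378  0.22145857]
 [0.4470997  0.32477397]
 [0.3833112  0.32956624]]
```

```bash
python3 - <<'E'
from h import *
s,c,cm=load("scene0")
i=c["color"]
cv2.imwrite("pics/a1.png",cv2.resize(i[170:310,210:390],None,fx=4,fy=4,interpolation=cv2.INTER_CUBIC))
cv2.imwrite("pics/a2.png",cv2.resize(i[310:430,330:460],None,fx=5,fy=5,interpolation=cv2.INTER_CUBIC))
s,c,cm=load("side0");i=c["color"]
cv2.imwrite("pics/a3.png",cv2.resize(i[150:250,270:370],None,fx=6,fy=6,interpolation=cv2.INTER_CUBIC))
E
```

```text
(no output)
```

View pics/a1.png

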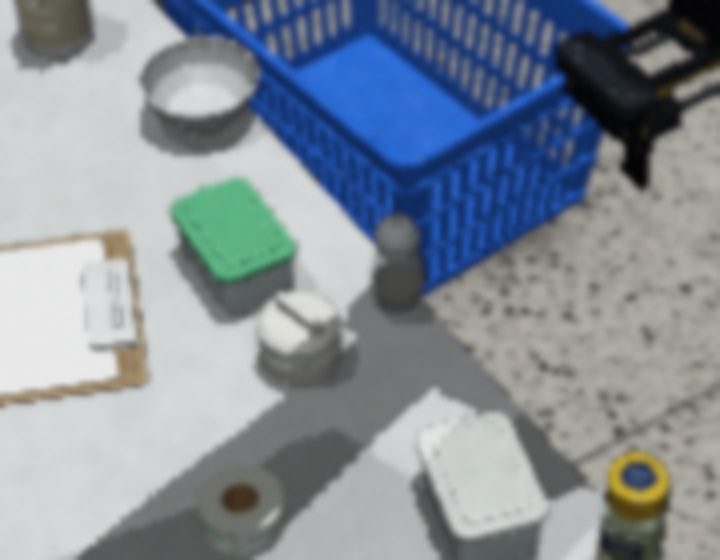

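View pics/a2.png

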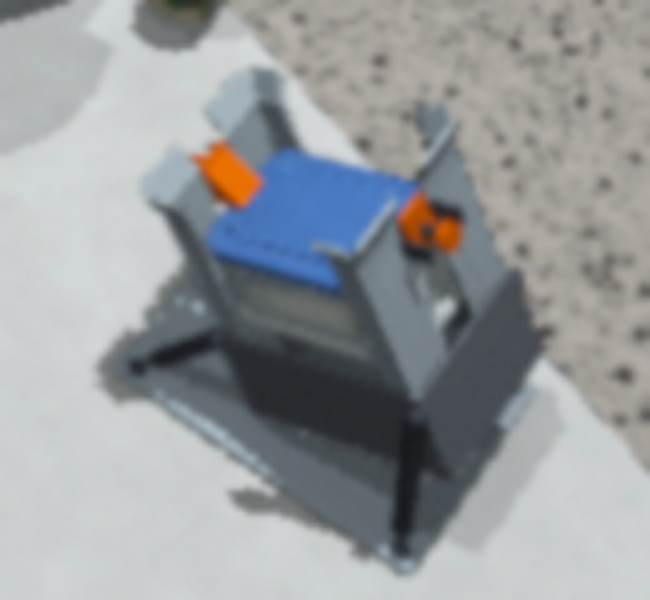

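View pics/a3.png

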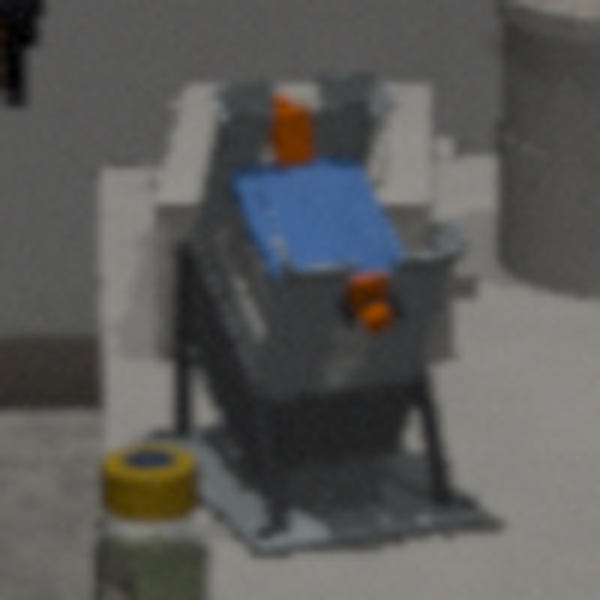

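```bash
python3 - <<'E'
from h import *
_,_,a=load("scene0");_,_,b=load("side0")
def px2(x,y): return (330+x/5-.4,310+y/5-.4)
def px3(x,y): return (270+x/6-.4,150+y/6-.4)
pts=dict(
 footA=((402,570),(252,553)) , # near -y? scene bottom corner
 farcatch_c=((418,225),None),
)
print("lid scene corners (plane later)")
print("catch near tri?",tri([(a,(375,344.5)),(b,(331.4,200.1))]),tri([(a,(415.5,354.8)),(b,(318.2,171.4))]))
print("alt",tri([(a,(375,344.5)),(b,(318.2,171.4))]),tri([(a,(415.5,354.8)),(b,(331.4,200.1))]))
print("blue",tri([(a,(390.3,353.2)),(b,(322.1,185.4))]))
# foot plate corners at z=0.008
for n,p in dict(bottom=(402,570),left=(108,375),right=(528,395)).items(): print("scene",n,onz(a,[px2(*p)],.008))
for n,p in dict(left=(155,437),bot=(252,553),right=(502,523)).items(): print("side",n,onz(b,[px3(*p)],.008))
for n,p in dict(white=(328,285),timer=(285,249),bowl=(259,187)).items(): print(n,onz(a,[p],.045))
E
```

```text
lid scene corners (plane later)
catch near tri? (array([ 0.38958327, -0.27674181,  0.11857986]), [np.float64(0.0034177898607761236), np.float64(0.003417789860776163)]) (array([ 0.42003776, -0.37157243,  0.17785398]), [np.float64(0.0029994210890459385), np.float64(0.002999421089046017)])
alt (array([ 0.3948881 , -0.3041537 ,  0.18284347]), [np.float64(0.028371305349111243), np.float64(0.028371305349111246)]) (array([ 0.41524116, -0.3462029 ,  0.11247125]), [np.float64(0.037910826540008116), np.float64(0.03791082654000824)])
blue (array([ 0.40319032, -0.32500283,  0.14434518]), [np.float64(0.006479142793086885), np.float64(0.006479142793086831)])
scene bottom [[ 0.37926969 -0.44181408  0.008     ]]
scene left [[ 0.32480535 -0.28617184  0.008     ]]
scene right [[ 0.48815906 -0.40941603  0.008     ]]
side left [[ 0.48757276 -0.40350781  0.008     ]]
side bot [[ 0.4458002  -0.23793301  0.008     ]]
side right [[ 0.32396709 -0.26661686  0.008     ]]
white [[ 0.43644757 -0.02476183  0.045     ]]
timer [[0.40770792 0.15551248 0.045     ]]
bowl [[0.48084924 0.44108441 0.045     ]]
```

>>> {"api": "move_arm", "payload": {"series": [[[3.75,-3.3,-1.3,0,0,0,1],[3.75,-3.3,-1.3,0,0,0,1],[3.75,-3.3,-1.3,0,0,0,1],[3.75,-3.3,-1.3,0,0,0,1],[3.75,-3.3,-1.3,0,0,0,1],[3.75,-3.3,-1.3,0,0,0,1],[0,0,0,0,0,0,1],[0,0,0,0,0,0,1],[0,0,0,0,0,0,1]]]}}

```text
time_s: 1.27
tcp_pos: [0.4005, -0.1974, 0.2999]
ee_rot: [[-1.0, -0.001, -0.001], [-0.001, 1.0, 0.0], [0.001, 0.0, -1.0]]
wrist_force: [0.1, -0.0, 0.5]
gripper_width: 0.999
```

```bash
cat > snap.py <<'E'
import sys,pickle,cv2
from station import r
for n,o in zip(sys.argv[1::2],sys.argv[2::2]):
    s=r.sense();c=r.capture(n);pickle.dump((s,c),open(f"pics/{o}.pkl","wb"));cv2.imwrite(f"pics/{o}.png",c["color"])
print(s["time_s"],s["tcp_pos"],s["ee_rot"].round(4).tolist(),s["wrist_force"].round(2),s["gripper_width"],s["joints"].round(1))
E
python3 snap.py wrist w1
```

```text
1.275 [ 0.40046227 -0.19739681  0.2998596 ] [[-1.0, -0.0011, -0.0013], [-0.0011, 1.0, 0.0004], [0.0013, 0.0004, -1.0]] [ 0.07 -0.02  0.46] 0.998591339482076 [ -5.3   1.3 -15.1  -0.  -73.7   5.3]
```

View pics/w1.png

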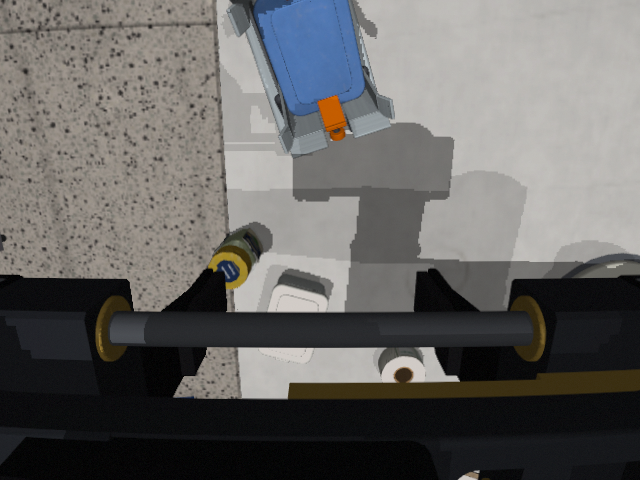

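The magazine is cut off at the top of the picture (blue lid near (310,50)), so I'll move 10 cm further towards -y.

>>> {"api": "move_arm", "payload": {"series": [[[0,-5,0,0,0,0,1],[0,-5,0,0,0,0,1],[0,0,0,0,0,0,1],[0,0,0,0,0,0,1],[0,0,0,0,0,0,1]]]}}

```text
time_s: 1.95
tcp_pos: [0.4003, -0.297, 0.3005]
ee_rot: [[-1.0, -0.002, -0.0], [-0.002, 1.0, 0.0], [0.0, 0.0, -1.0]]
wrist_force: [0.0, -0.6, 0.0]
gripper_width: 1.002
```

```bash
python3 snap.py wrist w2
```

```text
1.95 [ 0.4002711  -0.29699424  0.30051297] [[-1.0, -0.0017, -0.0001], [-0.0017, 1.0, 0.0002], [0.0001, 0.0002, -1.0]] [ 0.04 -0.62  0.04] 1.0024701093013206 [-17.9   6.7  -9.   -0.  -74.2  18. ]
```

View pics/w2.png

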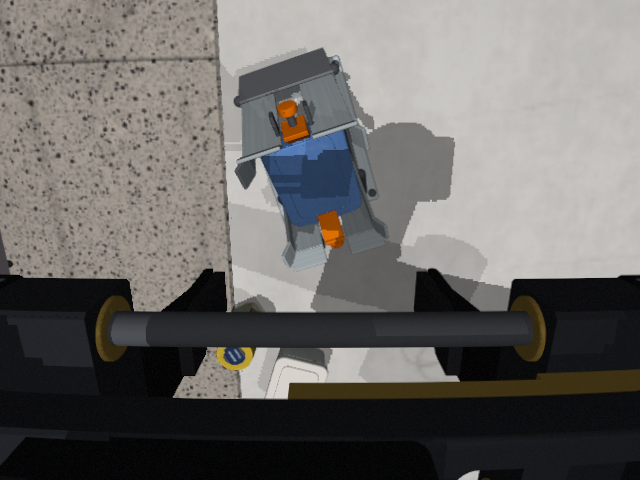

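```bash
python3 - <<'E'
from h import *
for n,(y0,y1,x0,x1) in dict(w2=(40,280,220,400)).items():
    s,c,cm=load(n); cv2.imwrite("pics/w2c.png",cv2.resize(c["color"][80:280,220:400],None,fx=3,fy=3,interpolation=cv2.INTER_CUBIC))
s,c,cm=load("w2")
m=mask(c["color"],100,120,40,100); b,l=blobs(m,200); print(b)
k=max(b,key=lambda q:q[1]); cn=max(cv2.findContours((l==k[0]).astype(np.uint8),0,1)[0],key=len).reshape(-1,2)
yaw=np.radians(-74); p0=np.array([.403,-.325,.14])
for it in range(4):
    mx=np.array([np.cos(yaw),np.sin(yaw),0]); n=np.cos(np.pi/6)*np.array([0,0,1])-.5*mx
    cx=np.cos(np.pi/6)*mx+.5*np.array([0,0,1]); cy=np.cross(n,cx)
    P=onplane(cm,cn,p0,n)-p0; uv=np.c_[P@cx,P@cy].astype(np.float32)
    rr=cv2.minAreaRect(uv); bp=cv2.boxPoints(rr)
    e=bp[1]-bp[0] if np.linalg.norm(bp[1]-bp[0])>np.linalg.norm(bp[2]-bp[1]) else bp[2]-bp[1]
    if e[0]<0:e=-e
    d=e[0]*cx+e[1]*cy
    print(np.degrees(yaw),rr,bp.round(4).tolist())
    ctr=p0+rr[0][0]*cx+rr[0][1]*cy; print("ctr",ctr)
    yaw=np.arctan2(d[1],d[0])
    # move p0: keep z .14, 
    p0=ctr-cx*((ctr[2]-.14)/cx[2])
    print("p0",p0,"shift along x of center", (ctr[2]-.14)/cx[2])
# catches
for nm,q in dict(o=(5,17)).items():
    b,l=blobs(mask(c["color"],*q),30); print([(x[1],x[2],x[3]) for x in b])
E
```

```text
[(2, np.int32(6353), array([314.1, 177.3]), array([261, 130, 101,  96], dtype=int32))]
-74.0 ((2.5704503059387207e-06, 0.0013195425271987915), (0.09996378421783447, 0.06884172558784485), 1.2156314849853516) [[-0.050700001418590546, 0.034699998795986176], [-0.04919999837875366, -0.03420000150799751], [0.050700001418590546, -0.03200000151991844], [0.04919999837875366, 0.03680000081658363]]
ctr [ 0.40426904 -0.32463842  0.14000129]
p0 [ 0.40426843 -0.32463628  0.14      ] shift along x of center 2.5704503059387207e-06
-72.5963808456532 ((0.00015421956777572632, -5.579367280006409e-05), (0.09983651340007782, 0.06877557933330536), 0.000450211955467239) [[-0.049800001084804535, 0.034299999475479126], [-0.049800001084804535, -0.03440000116825104], [0.05009999871253967, -0.03440000116825104], [0.05009999871253967, 0.034299999475479126]]
ctr [ 0.40425513 -0.32478042  0.14007711]
p0 [ 0.40421519 -0.32465297  0.14      ] shift along x of center 0.00015421956777572632
-72.59586242533875 ((0.00015427172183990479, -2.60770320892334e-08), (0.09983645379543304, 0.06877554953098297), 0.0) [[-0.049800
[... 261 characters left out ...]
along x of center 0.00015427172183990479
-72.59586242533875 ((0.00015427172183990479, 0.0), (0.09983645379543304, 0.06877554953098297), 0.0) [[-0.049800001084804535, 0.03440000116825104], [-0.049800001084804535, -0.03440000116825104], [0.05009999871253967, -0.03440000116825104], [0.05009999871253967, 0.03440000116825104]]
ctr [ 0.40425512 -0.32478047  0.14007714]
p0 [ 0.40421516 -0.32465298  0.14      ] shift along x of center 0.00015427172183990479
[(np.int32(292), array([287. , 108.7]), array([277, 100,  21,  18], dtype=int32)), (np.int32(527), array([294.8, 129.8]), array([281, 115,  29,  28], dtype=int32)), (np.int32(692), array([331.3, 229.3]), array([318, 211,  27,  38], dtype=int32))]
```

View pics/w2c.png

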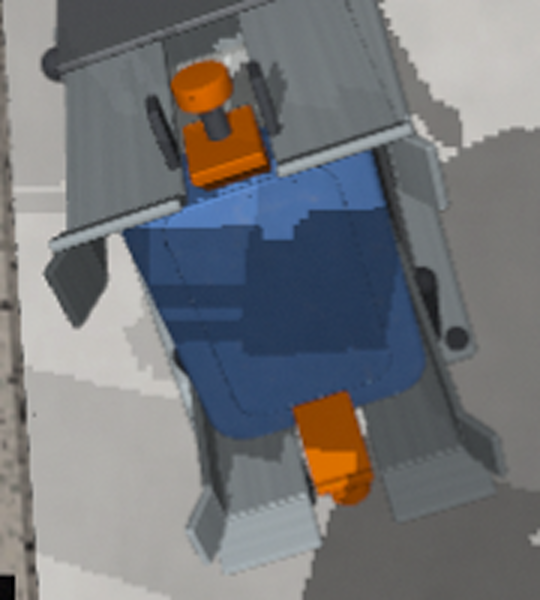

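```bash
cat >> h.py <<'E'
def column(yaw=-72.6,p0=(.4042,-.3247,.14)):
    y=np.radians(yaw);mx=np.array([np.cos(y),np.sin(y),0]);z=np.cos(np.pi/6)*np.array([0,0,1])-.5*mx
    x=np.cos(np.pi/6)*mx+.5*np.array([0,0,1]);return np.c_[x,np.cross(z,x),z],np.array(p0)
E
python3 - <<'E'
from h import *
C,p=column()
pts=[(x,y,0) for x in(-.05,.05) for y in (-.0345,.0345)]+[(x,y,.04) for x in(-.064,.064) for y in (-.046,-.039,.039,.046)]+[(-.04,0,0),(.04,0,0)]
W=np.array(pts)@C.T+p
# foot plate corners, yaw frame
y=np.radians(-72.6);Rz=R.from_euler("z",y).as_matrix()
org=np.array([p[0],p[1],0])+Rz@[.03,0,0]
F=np.array([(x-.01,yy,.008) for x in(-.085,.085) for yy in(-.06,.06)])@Rz.T+org
for n,(y0,y1,x0,x1,f) in dict(w2=(40,280,200,400,3),scene0=(310,430,330,460,5),side0=(150,250,270,370,6)).items():
    s,c,cm=load(n);im=cv2.resize(c["color"][y0:y1,x0:x1],None,fx=f,fy=f,interpolation=cv2.INTER_CUBIC)
    for q,col in ((W,(0,255,255)),(F,(0,0,255))):
        for u,v in proj(cm,q): cv2.circle(im,(int((u-x0+.5)*f),int((v-y0+.5)*f)),3,col,-1)
    cv2.imwrite(f"pics/ov_{n}.png",im)
E
```

```text
(no output)
```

View pics/ov_w2.png

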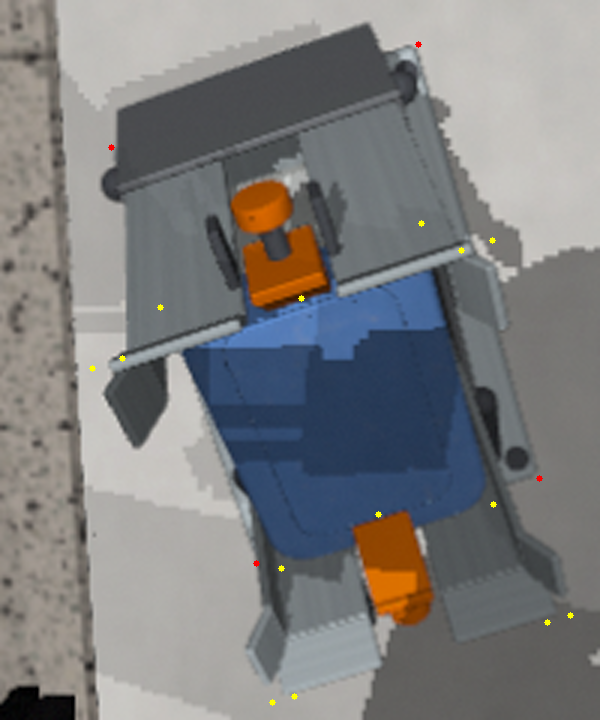

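View pics/ov_scene0.png

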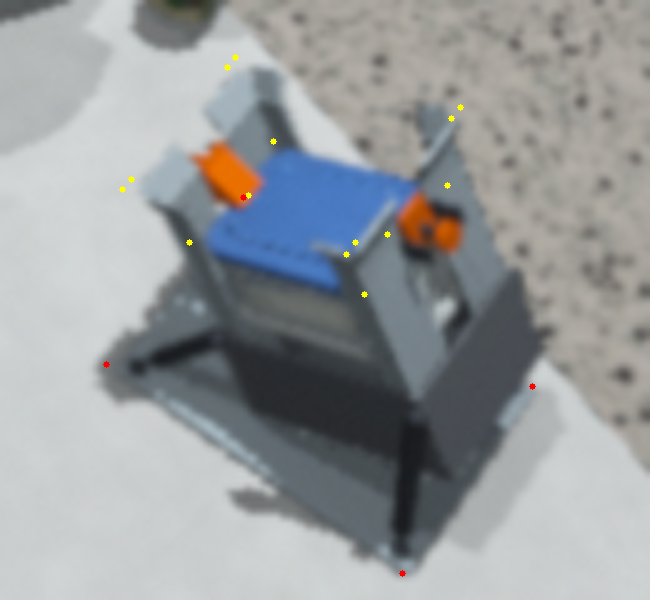

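View pics/ov_side0.png

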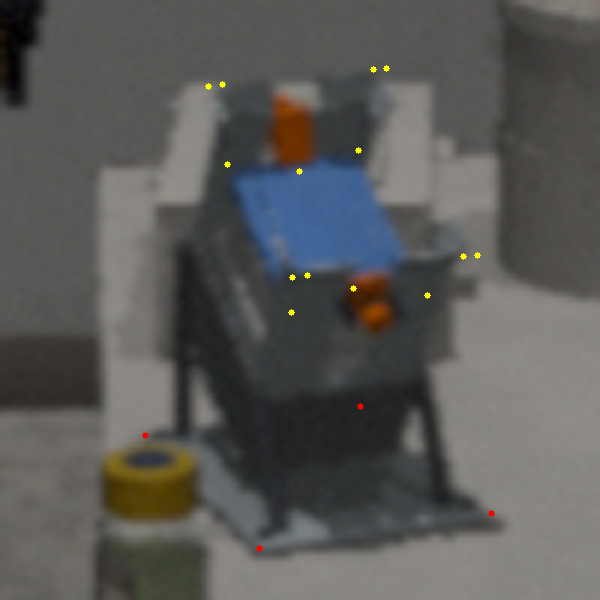

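>>> {"api": "move_arm", "payload": {"series": [[[0,6,0,0,0,0,1],[0,6,0,0,0,0,1],[0,6,0,0,0,0,1],[0,6,0,0,0,0,1],[0,6,0,0,0,0,1],[0,6,0,0,0,0,1],[0,6,0,0,0,0,1],[0,6,0,0,0,0,1],[-0.5,6,1,0,0,0,1],[-0.5,5.5,2,0,0,3.5,1],[0,0,2,0,0,0,1],[0,0,0,0,0,0,1]]]}}

```text
time_s: 3.5
tcp_pos: [0.4085, 0.2972, 0.2491]
ee_rot: [[-0.998, 0.059, -0.003], [0.059, 0.998, -0.003], [0.002, -0.003, -1.0]]
wrist_force: [0.2, -0.1, -0.4]
gripper_width: 0.997
```

>>> {"api": "move_arm", "payload": {"series": [[[0,0,0,0,0,0,1],[0,0,0,0,0,0,1]]]}}

```text
time_s: 3.75
tcp_pos: [0.4103, 0.2969, 0.252]
ee_rot: [[-0.998, 0.061, 0.002], [0.061, 0.998, 0.002], [-0.002, 0.002, -1.0]]
wrist_force: [0.0, -0.2, -0.2]
gripper_width: 0.998
```

```bash
python3 snap.py wrist w3; python3 - <<'E'
from h import *
s,c,cm=load("w3")
b,l=blobs(mask(c["color"],50,90,40,70),300)
for x in b:
    cn=max(cv2.findContours((l==x[0]).astype(np.uint8),0,1)[0],key=len).reshape(-1,2)
    rr=cv2.minAreaRect(onz(cm,cn,0.046)[:,:2].astype(np.float32)); print(x[1:],rr, cv2.boxPoints(rr))
E
```

```text
3.75 [0.41030149 0.29694666 0.25201591] [[-0.9981, 0.0614, 0.0018], [0.0614, 0.9981, 0.002], [-0.0017, 0.0021, -1.0]] [ 0.04 -0.22 -0.23] 0.9981972373663677 [ 54.3   9.1 -13.2   0.  -67.6 -57.8]
(np.int32(7228), array([317.8, 168.2]), array([281, 117,  73, 107], dtype=int32)) ((0.40997451543807983, 0.27012789249420166), (0.10156576335430145, 0.06792306900024414), 87.17005157470703) [[0.37354717 0.22108367]
 [0.4413874  0.2177302 ]
 [0.44640186 0.3191721 ]
 [0.37856165 0.3225256 ]]
```

View pics/w3.png

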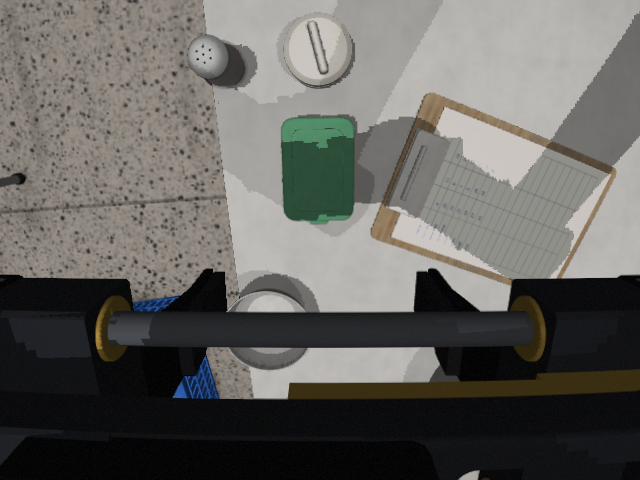

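Viewed from above, the green box's lid is at (318,168), and its tab faces world +y. The measured lid is 101.6 x 67.9 mm, which matches the given sizes, and its origin is about (0.410, 0.270). I'll go down and grip it at the lid.

>>> {"api": "move_arm", "payload": {"series": [[[-0.1,-2.7,4,0,0,-0.7,1],[0,0,5.5,0,0,0,1],[0,0,5.5,0,0,0,1],[0,0,4,0,0,0,1],[0,0,2.5,0,0,0,1],[0,0,1.3,0,0,0,1],[0,0,0,0,0,0,1],[0,0,0,0,0,0,1]]]}}

```text
time_s: 4.8
tcp_pos: [0.4101, 0.2708, 0.0237]
ee_rot: [[-0.999, 0.049, 0.002], [0.049, 0.999, 0.002], [-0.002, 0.002, -1.0]]
wrist_force: [-0.3, 0.1, -0.6]
gripper_width: 1.003
```

>>> {"api": "move_arm", "payload": {"series": [[[0,0,0,0,0,0,-1],[0,0,0,0,0,0,-1],[0,0,0,0,0,0,-1],[0,0,0,0,0,0,-1],[0,0,0,0,0,0,-1],[0,0,0,0,0,0,-1]]]}}

```text
time_s: 5.55
tcp_pos: [0.4096, 0.2704, 0.0231]
ee_rot: [[-0.999, 0.049, 0.001], [0.049, 0.999, 0.001], [-0.001, 0.001, -1.0]]
wrist_force: [-0.5, -0.5, 5.4]
gripper_width: 0.788
```

```bash
python3 snap.py wrist w4
```

```text
5.55 [0.40963654 0.27039387 0.0230927 ] [[-0.9988, 0.0485, 0.0008], [0.0485, 0.9988, 0.0007], [-0.0007, 0.0007, -1.0]] [-0.46 -0.5   5.4 ] 0.7884686790918471 [ 52.4  23.6 -32.1   0.  -34.2 -55.2]
```

View pics/w4.png

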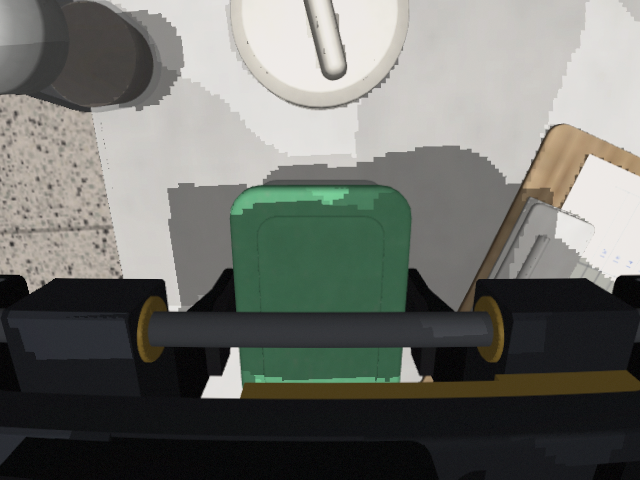

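```bash
cat > plan.py <<'E'
from h import *
from station import r
import sys
zt=float(sys.argv[1]); xo=float(sys.argv[2]) if len(sys.argv)>2 else 0; yo=float(sys.argv[3]) if len(sys.argv)>3 else 0
s=r.sense();Rt=s["ee_rot"];C,p=column()
T=np.c_[-C[:,1],-C[:,0],-C[:,2]];P=p+C@[xo,yo,zt]
rel=R.from_matrix(Rt.T@T).as_rotvec(degrees=True)
d=P-s["tcp_pos"]
print("target",P.round(4),"tool delta cm",(Rt.T@d*100).round(2),"in target axes",(T.T@d*100).round(2),"rotvec",rel.round(2))
print("tcp in col mm",(C.T@(s["tcp_pos"]-p)*1000).round(1),"force col",(C.T@s["wrist_force"]).round(2),"w",s["gripper_width"],"t",s["time_s"])
E
python3 plan.py 0.083; python3 - <<'E'
from h import *
s,c,cm=load("w4")
b,l=blobs(mask(c["color"],50,90,30,60),300)
for x in b:
    cn=max(cv2.findContours((l==x[0]).astype(np.uint8),0,1)[0],key=len).reshape(-1,2)
    P=onz(cm,cn,.046)-s["tcp_pos"]; P=P@s["ee_rot"]
    print(x[1],P.min(0),P.max(0))
E
```

```text
target [ 0.3918 -0.2851  0.2119] tool delta cm [ -0.93 -55.56 -18.92] in target axes [ 18.31 -54.88   9.89] rotvec [ 29.72  -5.23 -19.73]
tcp in col mm [-548.8  183.1  181.9] force col [2.15 0.28 4.21] w 0.7858293488895668 t 5.6
22159 [-0.03305169 -0.05161394 -0.02296465] [ 0.03603926  0.00028928 -0.02288337]
5655 [-0.03266316  0.01654973 -0.02292126] [ 0.03554963  0.03577269 -0.02285782]
```

>>> {"api": "move_arm", "payload": {"series": [[[0,0,-3,0,0,0,-1],[0,0,-5,0,0,0,-1],[0,0,-6,0,0,0,-1],[0,-3,-5,0,0,0,-1],[0,-6,-3,0,0,0,-1],[0,-6,0,0,0,0,-1],[0,-6,0,0,0,0,-1],[0,-6,0,0,0,0,-1],[0,-6,0,0,0,0,-1],[0,-6,0,0,0,0,-1],[0,-6,0,0,0,0,-1],[0,0,0,0,0,0,-1]]]}}

```text
time_s: 7.1
tcp_pos: [0.386, -0.1786, 0.2394]
ee_rot: [[-0.998, 0.057, -0.003], [0.057, 0.998, 0.0], [0.003, 0.0, -1.0]]
wrist_force: [-0.2, -0.3, -1.3]
gripper_width: 0.786
```

>>> {"api": "move_arm", "payload": {"series": [[[0,0,0,4.95,-0.87,-3.28,-1],[0,0,0,4.95,-0.87,-3.28,-1],[0,0,0,4.95,-0.87,-3.28,-1],[0,0,0,4.95,-0.87,-3.28,-1],[0,0,0,4.95,-0.87,-3.28,-1],[0,0,0,4.95,-0.87,-3.28,-1],[0,0,0,0,0,0,-1],[0,0,0,0,0,0,-1],[0,0,0,0,0,0,-1]]]}}

```text
time_s: 8.22
tcp_pos: [0.3882, -0.1752, 0.2409]
ee_rot: [[-0.955, -0.257, 0.149], [-0.297, 0.827, -0.477], [-0.0, -0.499, -0.866]]
wrist_force: [0.0, -0.4, -1.1]
gripper_width: 0.79
```

```bash
python3 plan.py 0.083; python3 snap.py wrist w5
```

```text
target [ 0.3918 -0.2851  0.2119] tool delta cm [ 2.92 -7.74  7.81] in target axes [ 2.94 -7.73  7.81] rotvec [ 0.05 -0.04 -0.12]
tcp in col mm [-77.3  29.4 161.1] force col [-0.19 -0.11 -1.14] w 0.7900479763847744 t 8.225
8.225 [ 0.38815215 -0.17515152  0.24087483] [[-0.9549, -0.2572, 0.1487], [-0.2971, 0.8274, -0.4766], [-0.0005, -0.4993, -0.8665]] [ 0.02 -0.42 -1.09] 0.7900479763847744 [ 16.5  -5.6 -48.9  38.6 -53.2 -24.6]
```

View pics/w5.png

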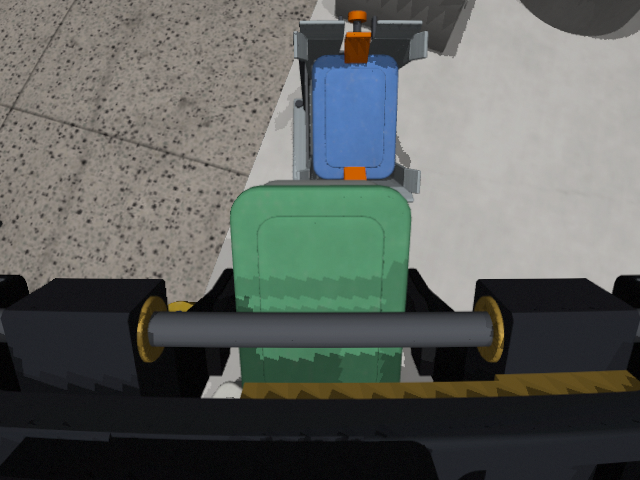

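Looking along the column, the blue lid is at (355,118) and both catches are visible at (357,47) and (355,173). The held box is parallel to them. I'll refine the axis from this view.

```bash
python3 - <<'E'
from h import *
s,c,cm=load("w5");C,p=column()
for nm,a in dict(blue=(100,120,40,100),orange=(3,18,40,120)).items():
    b,l=blobs(mask(c["color"],*a),60)
    for x in b:
        cn=max(cv2.findContours((l==x[0]).astype(np.uint8),0,1)[0],key=len).reshape(-1,2)
        uv=(onplane(cm,cn,p,C[:,2])-p)@C; rr=cv2.minAreaRect(uv[:,:2].astype(np.float32))
        print(nm,x[1:],"min",uv.min(0).round(4),"max",uv.max(0).round(4),rr)
cv2.imwrite("pics/w5c.png",cv2.resize(c["color"][0:210,270:450],None,fx=3,fy=3,interpolation=cv2.INTER_CUBIC))
E
```

```text
blue (np.int32(9707), array([354. , 115.4]), array([312,  54,  86, 125], dtype=int32)) min [-0.0493 -0.034  -0.    ] max [0.0488 0.0346 0.    ] ((-0.0003477632999420166, 0.0003465116024017334), (0.09814439713954926, 0.06842776387929916), 0.2576293647289276)
orange (np.int32(206), array([357. ,  15.8]), array([348,  10,  19,  13], dtype=int32)) min [ 0.0721 -0.0075 -0.    ] max [0.0808 0.0065 0.    ] ((0.0764475092291832, -0.0004989411681890488), (0.00863553211092949, 0.013939048163592815), 0.29228484630584717)
orange (np.int32(755), array([356.9,  46.6]), array([344,  32,  28,  31], dtype=int32)) min [ 0.0427 -0.0117 -0.    ] max [0.0649 0.0093 0.    ] ((0.05382879823446274, -0.001202847808599472), (0.022146599367260933, 0.0209494661539793), 0.1716863065958023)
orange (np.int32(282), array([354.4, 173.1]), array([344, 167,  23,  13], dtype=int32)) min [-0.0502 -0.0107 -0.    ] max [-0.04    0.0081  0.    ] ((-0.04509981349110603, -0.001271265558898449), (0.018777936697006226, 0.010121158324182034), 89.9902572631836)
```

View pics/w5c.png

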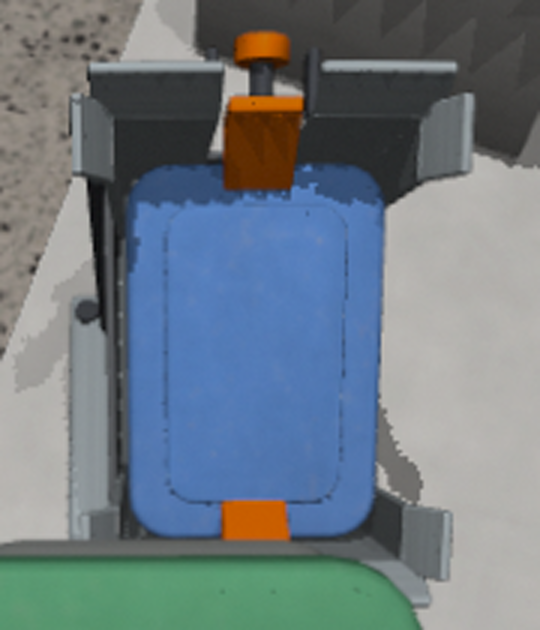

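>>> {"api": "move_arm", "payload": {"series": [[[1,-2.6,1,0,0,0,-1],[1,-2.6,2,0,0,0,-1],[0.94,-2.6,3,0,0,0,-1],[0,0,0,0,0,0,-1],[0,0,0,0,0,0,-1],[0,0,0,0,0,0,-1]]]}}

```text
time_s: 9.02
tcp_pos: [0.3892, -0.2766, 0.2281]
ee_rot: [[-0.954, -0.259, 0.15], [-0.299, 0.826, -0.477], [-0.0, -0.5, -0.866]]
wrist_force: [-0.3, -0.8, -1.2]
gripper_width: 0.788
```

```bash
python3 plan.py 0.100 0.001; python3 snap.py wrist w6 scene s6 side d6; python3 - <<'E'
from h import *
a=cv2.imread("pics/s6.png")[280:430,310:480];b=cv2.imread("pics/d6.png")[110:250,250:390]
cv2.imwrite("pics/sd6.png",np.hstack([cv2.resize(a,(400,400)),cv2.resize(b,(400,400))]))
E
```

```text
target [ 0.3895 -0.2778  0.2271] tool delta cm [ 0.01 -0.06  0.15] in target axes [ 0.01 -0.06  0.15] rotvec [-0.02  0.01  0.01]
tcp in col mm [4.000e-01 1.000e-01 1.015e+02] force col [-0.06 -0.49 -1.39] w 0.7878558830690615 t 9.025
9.125 [ 0.38918209 -0.27643876  0.22801023] [[-0.954, -0.2595, 0.15], [-0.2997, 0.826, -0.4773], [-0.0, -0.5003, -0.8658]] [-0.55 -0.22 -0.49] 0.7865025409305605 [ -3.   -2.1 -49.3  45.5 -41.1 -14.2]
```

View pics/sd6.png

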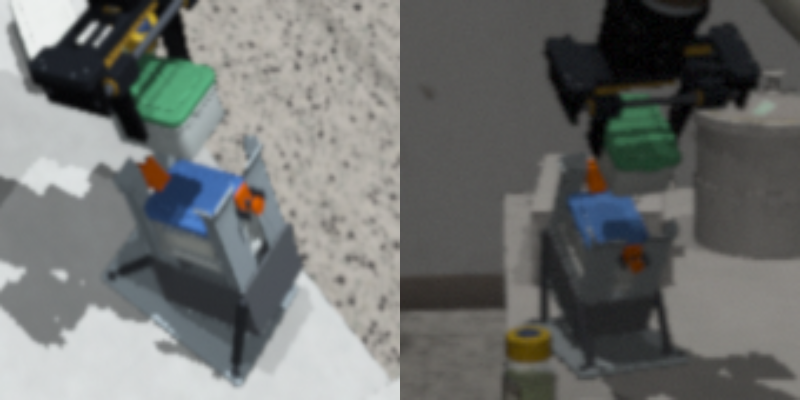

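View pics/w6.png

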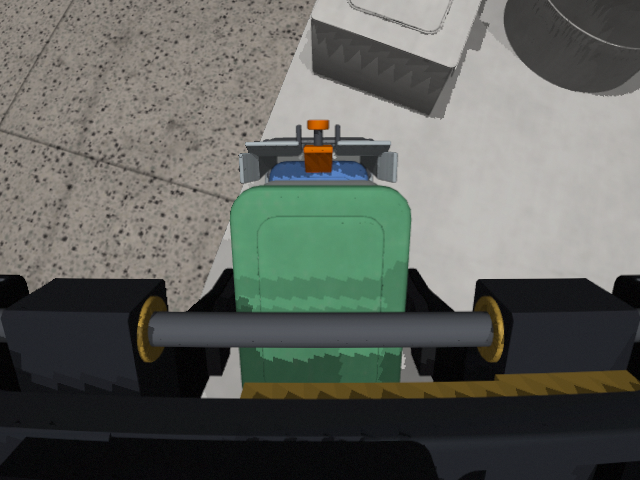

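The box is on the axis: the lips' centre is at column 319 and the box's at column 321. Lowering now.

>>> {"api": "move_arm", "payload": {"series": [[[0,0,1.5,0,0,0,-1],[0,0,1.5,0,0,0,-1],[0,0,1,0,0,0,-1],[0,0,1,0,0,0,-1],[0,0,0,0,0,0,-1]]]}}

```text
time_s: 9.8
tcp_pos: [0.3957, -0.301, 0.1838]
ee_rot: [[-0.954, -0.259, 0.147], [-0.298, 0.826, -0.477], [0.002, -0.5, -0.866]]
wrist_force: [1.2, 0.3, -0.6]
gripper_width: 0.788
```

```bash
python3 plan.py 0.03 
```

```text
target [ 0.3997 -0.3104  0.166 ] tool delta cm [-0.11  0.01  2.05] in target axes [-0.1   0.01  2.05] rotvec [ 0.03 -0.14  0.02]
tcp in col mm [ 0.1 -1.  50.5] force col [-0.24  1.22 -0.6 ] w 0.7884025408066158 t 9.8
```

>>> {"api": "move_arm", "payload": {"series": [[[0,0,0.7,0,0,0,-1],[0,0,0.7,0,0,0,-1],[0,0,0.7,0,0,0,-1],[0,0,0,0,0,0,-1],[0,0,0,0,0,0,-1]]]}}

```text
time_s: 10.42
tcp_pos: [0.3994, -0.3109, 0.1666]
ee_rot: [[-0.954, -0.258, 0.149], [-0.298, 0.826, -0.478], [0.0, -0.5, -0.866]]
wrist_force: [0.7, 1.0, -1.1]
gripper_width: 0.788
```

```bash
python3 plan.py 0.02; python3 snap.py wrist w7 scene s7; python3 - <<'E'
from h import *
a=cv2.imread("pics/s7.png")[280:430,310:480];b=cv2.imread("pics/w7.png")[80:400,160:480]
cv2.imwrite("pics/sd7.png",np.hstack([cv2.resize(a,(400,400)),cv2.resize(b,(400,400))]))
E
```

```text
target [ 0.4012 -0.3152  0.1573] tool delta cm [-0.05  0.06  1.03] in target axes [-0.05  0.06  1.03] rotvec [-0.03 -0.03 -0.03]
tcp in col mm [ 0.6 -0.5 30.3] force col [-1.17  0.95 -0.58] w 0.7879712663013052 t 10.425
10.475 [ 0.39933983 -0.31088246  0.1665591 ] [[-0.9545, -0.2584, 0.1491], [-0.2984, 0.8263, -0.4777], [0.0002, -0.5004, -0.8658]] [ 0.08 -0.19 -0.98] 0.7864399962271289 [-14.5   4.8 -54.9  63.8 -28.3 -25.1]
```

View pics/sd7.png

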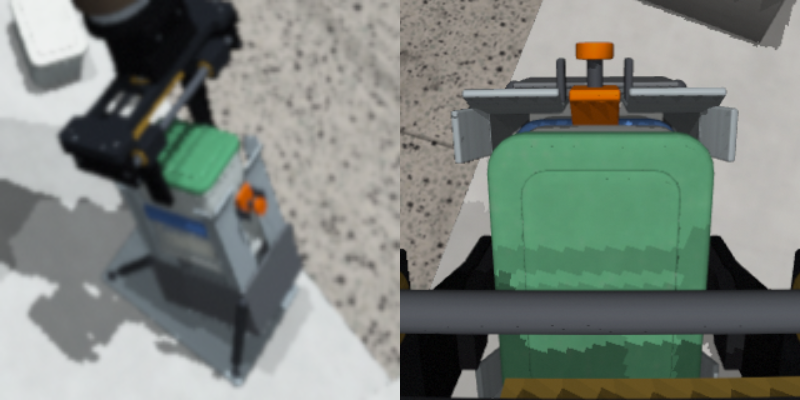

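>>> {"api": "move_arm", "payload": {"series": [[[0,0,0.5,0,0,0,-1],[0,0,0.5,0,0,0,-1],[0,0,0.5,0,0,0,-1],[0,0,0.5,0,0,0,-1],[0,0,0.5,0,0,0,-1],[0,0,0.5,0,0,0,-1],[0,0,0,0,0,0,-1]]]}}

```text
time_s: 11.4
tcp_pos: [0.4045, -0.3255, 0.1404]
ee_rot: [[-0.954, -0.259, 0.15], [-0.299, 0.826, -0.477], [-0.001, -0.5, -0.866]]
wrist_force: [0.5, 4.3, 2.6]
gripper_width: 0.788
```

```bash
python3 plan.py -0.026; python3 snap.py wrist w8 scene s8; python3 - <<'E'
from h import *
a=cv2.imread("pics/s8.png")[280:430,310:480];b=cv2.imread("pics/w8.png")[80:400,160:480]
cv2.imwrite("pics/sd8.png",np.hstack([cv2.resize(a,(400,400)),cv2.resize(b,(400,400))]))
E
```

```text
target [ 0.4081 -0.3371  0.1175] tool delta cm [0.01 0.09 2.59] in target axes [0.   0.09 2.59] rotvec [-0.    0.05 -0.02]
tcp in col mm [ 0.9  0.  -0.1] force col [-2.11  1.7   4.21] w 0.7875159397375407 t 11.4
11.45 [ 0.40444164 -0.32541862  0.14045853] [[-0.9542, -0.2586, 0.1503], [-0.2991, 0.8265, -0.4769], [-0.0009, -0.5001, -0.866]] [0.68 3.19 3.68] 0.7923831492005196 [-21.6   7.9 -56.7  77.5 -23.4 -33.3]
```

View pics/sd8.png

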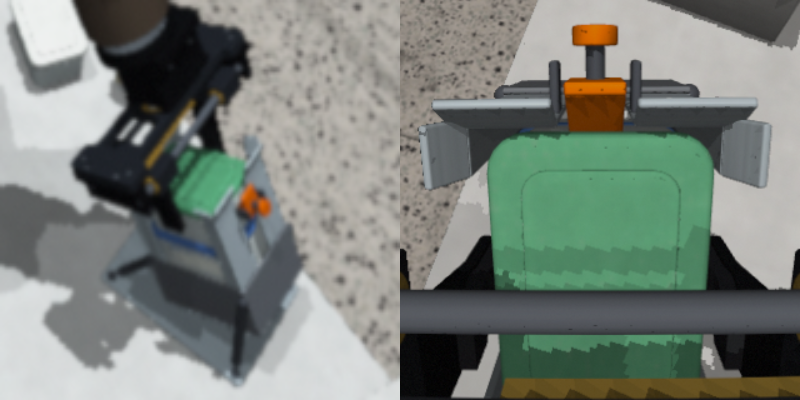

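>>> {"api": "move_arm", "payload": {"series": [[[0,0.05,0.4,0,0,0,-1],[0,0,0.4,0,0,0,-1],[0,0,0.4,0,0,0,-1],[0,0,0.4,0,0,0,-1],[0,0,0.4,0,0,0,-1],[0,0,0,0,0,0,-1]]]}}

```text
time_s: 12.25
tcp_pos: [0.4074, -0.3347, 0.1235]
ee_rot: [[-0.954, -0.258, 0.151], [-0.299, 0.826, -0.478], [-0.001, -0.501, -0.865]]
wrist_force: [0.6, 4.9, 5.8]
gripper_width: 0.783
```

```bash
python3 plan.py -0.026; python3 snap.py wrist w9 scene s9; python3 - <<'E'
from h import *
a=cv2.imread("pics/s9.png")[280:430,310:480];b=cv2.imread("pics/w9.png")[80:400,160:480]
cv2.imwrite("pics/sd9.png",np.hstack([cv2.resize(a,(400,400)),cv2.resize(b,(400,400))]))
E
```

```text
target [ 0.4081 -0.3371  0.1175] tool delta cm [0.01 0.08 0.64] in target axes [0.01 0.08 0.64] rotvec [-0.08  0.05 -0.02]
tcp in col mm [  0.8   0.1 -19.6] force col [-1.    2.06  7.23] w 0.7834455979561261 t 12.25
12.3 [ 0.40740062 -0.33469046  0.12350098] [[-0.9542, -0.2584, 0.1506], [-0.2991, 0.8258, -0.478], [-0.0008, -0.5012, -0.8653]] [0.68 4.19 6.02] 0.7834533969472632 [-27.1  10.  -57.5  88.8 -20.9 -40.2]
```

View pics/sd9.png

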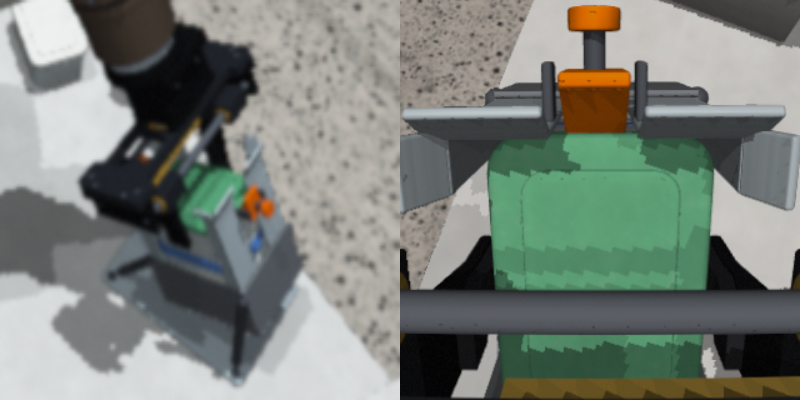

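>>> {"api": "move_arm", "payload": {"series": [[[0,0,0.25,0,0,0,-1],[0,0,0.25,0,0,0,-1],[0,0,0.25,0,0,0,-1],[0,0,0,0,0,0,-1],[0,0,0,0,0,0,-1]]]}}

```text
time_s: 12.98
tcp_pos: [0.4085, -0.3381, 0.1173]
ee_rot: [[-0.954, -0.258, 0.151], [-0.299, 0.826, -0.478], [-0.001, -0.502, -0.865]]
wrist_force: [-1.3, 6.5, 9.0]
gripper_width: 0.789
```

```bash
python3 plan.py -0.026; python3 snap.py wrist w10 scene s10 side d10; python3 - <<'E'
from h import *
a=cv2.imread("pics/s10.png")[310:410,350:450];b=cv2.imread("pics/w10.png")[80:400,160:480]
cv2.imwrite("pics/sd10.png",np.hstack([cv2.resize(a,(400,400)),cv2.resize(b,(400,400))]))
E
```

```text
target [ 0.4081 -0.3371  0.1175] tool delta cm [ 0.01  0.09 -0.07] in target axes [ 0.01  0.09 -0.07] rotvec [-0.11  0.06 -0.01]
tcp in col mm [  0.9   0.1 -26.7] force col [-1.24  0.72 11.08] w 0.7892915705111835 t 12.975
13.075 [ 0.40855297 -0.33813985  0.11734374] [[-0.9541, -0.2585, 0.151], [-0.2993, 0.8255, -0.4785], [-0.001, -0.5018, -0.865]] [-0.52  4.74  8.25] 0.7855355835910455 [-29.1  10.8 -57.6  93.3 -20.2 -42.8]
```

View pics/sd10.png

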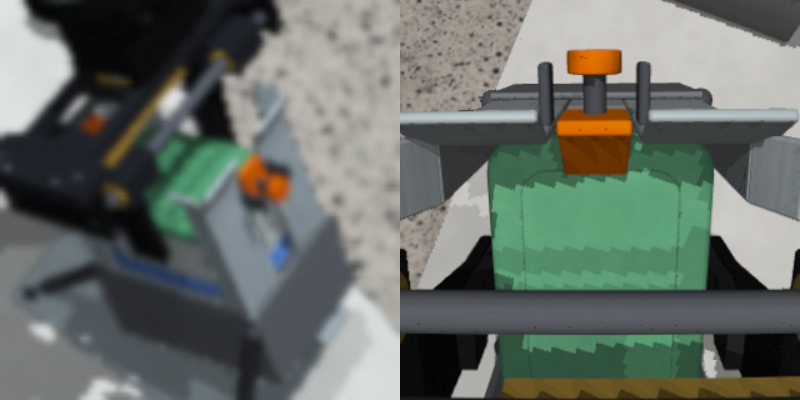

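```bash
python3 - <<'E'
from h import *
L=[]
for f in ("side0","d6","d10"):
    s,c,cm=load(f);print(f,[(x[1],x[2],x[3]) for x in blobs(mask(c["color"],3,18,40,110),8)[0] if 300<x[2][0]<350 and x[2][1]<230])
    L.append(cv2.resize(c["color"][150:230,290:370],(266,266),interpolation=cv2.INTER_CUBIC))
cv2.imwrite("pics/cmp.png",np.hstack(L))
E
```

```text
side0 [(np.int32(66), array([318.1, 171.5]), array([315, 166,   8,  11], dtype=int32)), (np.int32(58), array([331.5, 200. ]), array([328, 196,   8,  10], dtype=int32))]
d6 [(np.int32(60), array([317.8, 171.7]), array([315, 166,   7,  11], dtype=int32)), (np.int32(59), array([331.4, 199.9]), array([328, 196,   8,  10], dtype=int32))]
d10 [(np.int32(57), array([331.5, 199.9]), array([328, 196,   8,  10], dtype=int32))]
```

View pics/cmp.png

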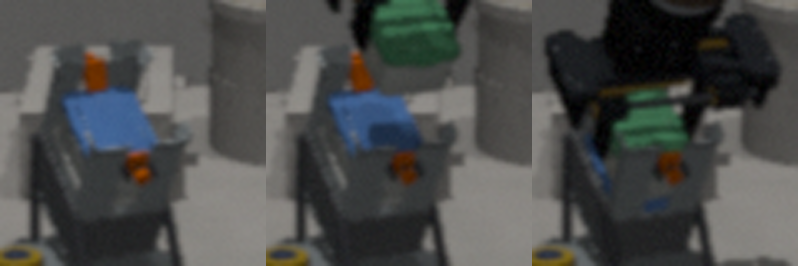

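Both catches look in. The far one lies over the lid at crop (595,140), and the near one's knob is back at its rest pixel (331.5,199.9). I'll open the gripper and back out along the axis.

>>> {"api": "move_arm", "payload": {"series": [[[0,0,0,0,0,0,1],[0,0,0,0,0,0,1],[0,0,0,0,0,0,1],[0,0,0,0,0,0,1],[0,0,0,0,0,0,1],[0,0,0,0,0,0,1]]]}}

```text
time_s: 13.88
tcp_pos: [0.4074, -0.3382, 0.116]
ee_rot: [[-0.955, -0.258, 0.148], [-0.298, 0.827, -0.478], [0.001, -0.5, -0.866]]
wrist_force: [0.7, -0.1, -0.7]
gripper_width: 0.995
```

>>> {"api": "move_arm", "payload": {"series": [[[0,0,-0.5,0,0,0,1],[0,0,-1,0,0,0,1],[0,0,-2,0,0,0,1],[0,0,-2,0,0,0,1],[0,0,-3,0,0,0,1],[0,0,-3,0,0,0,1],[0,0,-3,0,0,0,1],[0,2,-3,0,0,0,1],[0,3,0,0,0,0,1],[0,2,0,0,0,0,1],[0,0,0,0,0,0,1],[0,0,0,0,0,0,1]]]}}

```text
time_s: 15.38
tcp_pos: [0.3638, -0.1969, 0.233]
ee_rot: [[-0.955, -0.258, 0.149], [-0.298, 0.827, -0.478], [0.0, -0.5, -0.866]]
wrist_force: [0.5, 0.3, -0.5]
gripper_width: 1.0
```

```bash
python3 plan.py 0.1; python3 snap.py wrist w11 scene s11 side d11; python3 - <<'E'
from h import *
a=cv2.imread("pics/s11.png")[310:410,350:450];b=cv2.imread("pics/d11.png")[150:230,290:370]
cv2.imwrite("pics/sd11.png",np.hstack([cv2.resize(a,(400,400)),cv2.resize(b,(400,400))]))
E
```

```text
target [ 0.3892 -0.277   0.2266] tool delta cm [-0.05 -6.96  4.75] in target axes [-0.04 -6.96  4.75] rotvec [-0.01 -0.05 -0.05]
tcp in col mm [-69.6  -0.4 147.5] force col [-0.4   0.56 -0.32] w 0.9997645381523266 t 15.375
15.475 [ 0.36369223 -0.19713443  0.23291672] [[-0.9549, -0.2573, 0.1482], [-0.2969, 0.8269, -0.4776], [0.0004, -0.5001, -0.866]] [-0.29  0.42  0.06] 0.9996337175822264 [ 13.2  -7.6 -52.1  40.1 -50.8 -23.3]
```

View pics/sd11.png

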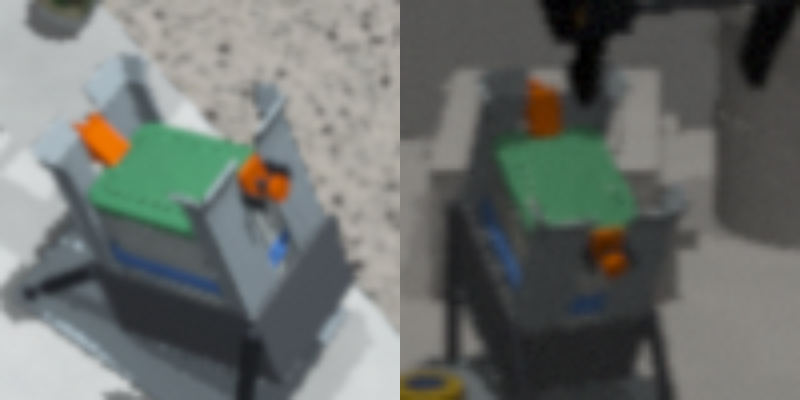

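View pics/w11.png

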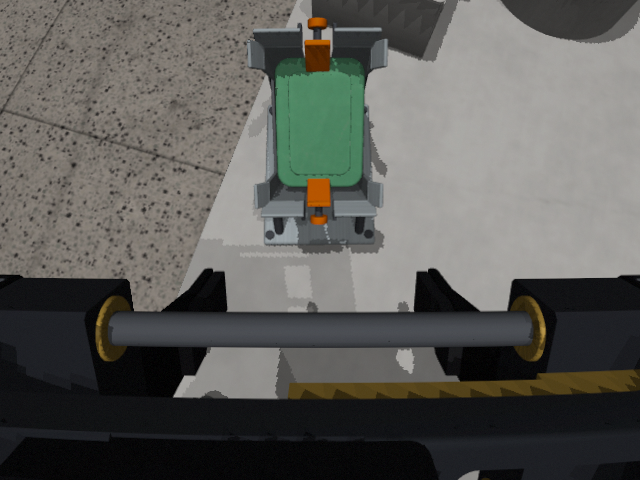

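Both catches lie over the green lid, at (318,55) and (318,190). One last numeric check of the box and bystanders before I hand in.

```bash
python3 - <<'E'
from h import *
s,c,cm=load("w11");C,p=column()
for nm,a in dict(green=(50,90,40,70),orange=(3,18,40,120)).items():
    b,l=blobs(mask(c["color"],*a),60)
    for x in b:
        cn=max(cv2.findContours((l==x[0]).astype(np.uint8),0,1)[0],key=len).reshape(-1,2)
        uv=(onplane(cm,cn,p,C[:,2])-p)@C; print(nm,x[1],"min",uv.min(0).round(4),"max",uv.max(0).round(4),cv2.minAreaRect(uv[:,:2].astype(np.float32)))
for f in("scene0","s11"):
    s,c,cm=load(f);print(f,[(x[2]) for x in blobs(mask(c["color"],3,18,40,110),30)[0] if 360<x[2][0]<430 and x[2][1]>300])
a=load("scene0")[1]["color"];b=load("s11")[1]["color"]
for n,(x0,x1,y0,y1) in dict(white=(312,350,262,315),timer=(270,302,238,268),bowl=(242,278,175,208)).items():
    t=a[y0:y1,x0:x1];res=cv2.matchTemplate(b[y0-8:y1+8,x0-8:x1+8],t,cv2.TM_CCOEFF_NORMED);_,m,_,l=cv2.minMaxLoc(res);print(n,m,l[0]-8,l[1]-8)
from station import r
print(r.sense()["time_s"]); r.finish_job()
E
```

```text
green 10592 min [-0.046  -0.0356 -0.    ] max [0.0523 0.0334 0.    ] ((0.003096211701631546, -0.0010594949126243591), (0.09833981096744537, 0.06892484426498413), 0.14882391691207886)
orange 201 min [ 0.072  -0.0061 -0.    ] max [0.0803 0.0073 0.    ] ((0.07617668807506561, 0.000622620340436697), (0.008313029073178768, 0.013360763899981976), 0.13257282972335815)
orange 773 min [ 0.0423 -0.0084 -0.    ] max [0.065  0.0097 0.    ] ((0.053644999861717224, 0.0006723292171955109), (0.022767631337046623, 0.01808762177824974), 0.2378024458885193)
orange 654 min [-0.0627 -0.0098 -0.    ] max [-0.0403  0.0092  0.    ] ((-0.05146094784140587, -0.00027138181030750275), (0.018982721492648125, 0.02236935682594776), 89.9460220336914)
orange 152 min [-0.078  -0.0065 -0.    ] max [-0.0694  0.0069  0.    ] ((-0.07372937351465225, 0.00017358781769871712), (0.013355295173823833, 0.008593634702265263), 89.94334411621094)
scene0 [array([375.1, 344.6]), array([415.4, 354.7])]
s11 [array([375.1, 344.5]), array([415.2, 354.6])]
white 0.3969065248966217 8 -3
timer 0.5774796605110168 -2 -1
bowl 0.4617844521999359 6 -5
15.525
the job is handed in; nothing more can be done
```

The template matches for the bystanders were weak, so I'll check the last scene picture by eye.

View pics/s11.png

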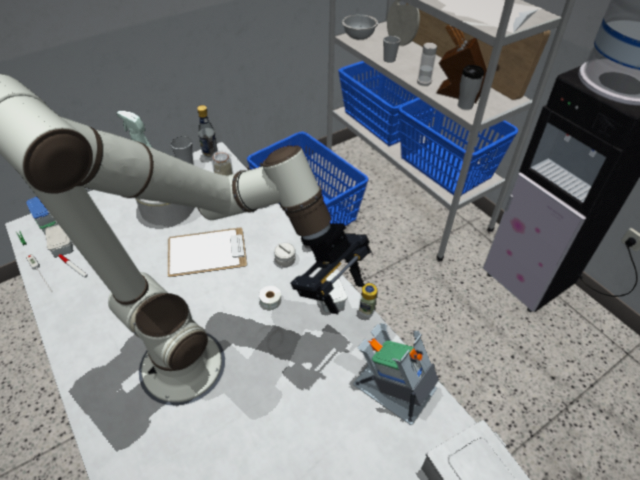

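I gripped the green-lidded box across its lid, lined it up with the tilted column and pressed it down until both catches snapped in. I then opened the gripper, backed out along the axis and handed the job in at about 15.5 s.

**Box and catches:** In the last pictures the green lid sits under both catches. The catches are back within 0.3 px of their starting positions in the scene view. The lid's centre is about 3 mm along the slot and 1 mm across it from the axis, and about 0.15° off in rotation. While pressing, the lid went roughly 3.7 mm past the catch plane at about 11 N. After release the wrist force read about zero and the gripper was clear of everything.

**Not confirmed:**
- **Bystanders:** The automatic comparison with the starting picture gave poor matches (0.40 to 0.58) because the arm and its shadows cover parts of the view. By eye, the timer is at its starting place. The bowl is hidden and the white box mostly hidden in that last view. I felt no contact on the way and carried the box well above them.
- **Follower travel and lean:** I did not measure the follower travel or the latched box's tilt off the column axis directly. I took them from the lid sitting under both catches.

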